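Clamp the glue-up with the jig's toggle latch

ROBOT

A 6-joint arm with a two-finger parallel gripper is mounted at the origin on the work surface. World frame = base frame: x ahead of the robot, y to its left, z up, the work surface at z = 0. Lengths are in m, angles in rad, forces in N, time in s.
With the tool pointing down it reaches from about 0.35 to 0.975 m from the base axis. Payload 4.9 kg.
Tool frame: the origin (TCP) lies midway between the tips of the shut fingers; the grasp point (between the pads) lies 19 mm behind it; z points along the fingers, y is the line along which they close (so a half turn about z gives the same grasp; the last joint's range is limited). The gripper opens to 85 mm and grips with 20 to 120 N. Pads are 22 mm wide; open, the fingers measure 114 mm over their backs; the gripper's body (76 mm by 85 mm) begins 54 mm behind the grasp point. The pads swing forward as they close: fully open they stand 13 mm farther back than shut.
Start: joints at [1.214, 0.053, 1.613, -0, 1.476, -0.119], TCP at [0.147, 0.607, 0.199] pointing down, gripper open.
Joint ranges: [-3.01, 3.01], [-1.01, 2.22], [0.06, 2.58], [-1.02, 4.17], [0.09, 2.62], [-3.14, 3.14]. Speed limits (rad/s): [2.57, 2.57, 3.14, 3.14, 3.14, 3.14].

INTERFACE

Orientations are given as a unit quaternion [w, x, y, z].
In Python, from plant import state, grab_frame, job_done, cut_out, place_of gives the robot as it stands.
- The arm moves only by the tool jog_arm, never from a script. Its argument "motion" is text: rows parted by semicolons, each of 7 numbers parted by spaces: the opening in per cent of the stroke, from 0 (shut) to 100 (fully open), then the shift along the tool's x, y, z as a fraction of full scale, then the turn, a rotation vector about the tool's x, y, z as a fraction of full scale. A call has exactly 5 rows; each row is the pose to reach, as a shift and turn from the pose commanded when the call began, along the tool's axes at that moment; what a row does not reach only later rows make up. Full scale, the value 1, is 50 cm for a shift and 1.5 rad for a turn. A row lasts 1/8 s, in which the tool goes at most 62.5 mm and 10.7 degrees, less where a joint would pass 70% of its speed; a pose out of reach is approached as far as the arm can. A call with a number of a shift or a turn outside -1 to 1 is refused whole. A call with a gripper value outside its range is refused whole. The fingers move at their own pace and stop on an object; the grip force is fixed at half the most. Time passes only in rows, so rows that repeat a pose let the fingers close, or fill a call up. It gives the time, the measured TCP pose, the force, the opening and the grip force at its end, in the units of the state.
- state(): the state, without advancing time (a new reading comes with each control period).
- grab_frame(name): name is "scene" or "top"; returns a dict with "color" (384x512x3 uint8, red, green, blue), "range_z" (384x512 float32, m along the optical axis (not along the pixel's ray), 0 where there is no reading), "intrinsics" (3x3 intrinsics, pixels), "world_from_camera" (4x4, takes a point from camera to world coordinates). Camera axes: x right, y up, looking along -z (the intrinsics and any distortion apply to the point x, -y, -z); pixel columns grow to the right and rows downward; lengths in m; the calibration is good to about 2 mm. A picture is of the moment at which its call begins.
- job_done(): hands the job in; it is judged then, once.
Trained networks look in the newest picture that a camera, given by its name, has taken for a name from the list of things; names that differ only in an ending like _2 or _b are one class to them, and where a whole thing is asked for, a point or a joint stands for the part that bears it (a point fixed in the world has none). Each returns a list of dicts, best first, with "p" (0 to 1); they miss things now and then, are a little off and sometimes report something else, mostly with a low value. They report only what shows in the picture. A call takes as long as a camera call.
- cut_out(camera, thing): "pixels" (384x512 bool, what is visible of it).
- place_of(camera, thing): "at" ([x, y, z] in m, in world coordinates, good to about 4 mm: a listed point, or the origin of a listed thing).
The state is a dict: "time": time; "joint_pos": joint angles; "joint_vel": joint speeds; "joint_efforts": joint torques, N m; "tool_pos": TCP position; "tool_rot": TCP orientation; "contact_force": force on the tool from outside, world axes, zero at the start; "ft_torque": the same for the moment, N m; "gripper_width": opening from 0.0 (shut) to 1.0 (fully open); "grasp_force": force on a finger pad.
Only numpy, scipy, OpenCV 4.12 (cv2) and the standard library are available. Lean on these libraries where they do the work, as an engineer would, in place of code of your own. Each camera call takes 0.05 s, during which the arm holds its last target. There are 200 camera calls.

TASK

Clamp the two glued battens in the jig: lift the latch's wire bail by its tab, feel its cross bar gently down into the keeper's slot and draw it back under the forked lip, then let go of it and press the lever over centre until it lies fully flat, so that the bail stays hooked and holds the jaw pulled in. Do not force the bail hard against the keeper while you hold it, press the lever firmly but without ramming it, leave the things standing round the jig where they are, and let go of the latch at the end.

Things in the scene. Friction and masses are not known exactly. Their poses are not given: they have to be found in the camera images.
- jig: Gluing jig screwed to the bench: plywood deck 255 x 200 x 18 mm, beech fence block, two battens, sprung pressure bar, sliding jaw and a steel toggle latch on top. Origin on the bench under the lever's pivot (68 mm up); x: the latch's pull line, from pivot towards keeper; y: along the pivot pins; z up. The latch lies in its plane y = 0. Fence and jaw tops 50 mm above the bench.
- jaw: Sliding beech jaw, 60 x 140 mm, carrying the steel keeper. Its frame coincides with the jig's while the latch is open; the latch draws it along the jig's -x against the pressure bar's springs (24 N to start, then 1.6 N per mm).
- slot_mid (a point): Where the middle of the keeper's slot, at the height of the seated bar's centre (68 mm above the bench), is by the drawing: x = 93.2 mm in the jaw's frame. The keeper is screw-adjusted and its setting is not measured: it really stands anywhere up to 6 mm either way along x, so feel for the slot. A bar that misses it stops with its centre at 83 mm, on lip or wall; in it, it sinks to 68 mm.
- lip_top (a point): Middle of the lip's top by the drawing (same unmeasured 6 mm). Keeper, 34 mm wide in y: seat 64 mm above the bench, post on the lever's side; on it a lip of two prongs (19 mm gap for the tab) overhanging the post by 6 mm to +x, underside 74, top 79 mm up; outer wall to 79 mm. Slot between prong tips and wall: 10.4 mm, open on top. Snug on the post the bar is 7.2 mm to -x of the slot's middle.
- lever: Steel lever, 87 mm long from its pivot (origin) along its z, 24 mm wide (32 mm over the last 34 mm), 5 mm thick; x: normal of the face towards the keeper. Start: upright or tipped back up to 0.35 rad. It tips 0.4 rad towards the keeper, or back until flat on its stop (z along the jig's -x, 68 mm above the bench). Stiff pivot, 0.06 N m: stays where left.
- lever_tip (a point): Middle of the lever's tip, 87 mm from the pivot. With the bail hooked, tipping the lever back takes up to about 12 N at 60 mm from the pivot; dead centre is 0.21 rad before flat, and from there it snaps flat by itself.
- bail: Steel wire bail: two arms 6 mm thick, 42 mm apart, and a cross bar. Origin: its hinge on the lever, at x = -5.4, z = 25.4 mm in the lever's frame; x runs along the arms to the bar, z along the tab. Turns about y; stiff hinge (0.045 N m): stays where left, lifts with the lever unless hooked; moved by its tab it turns the lever. Starts out over the keeper, raised 0.1 to 0.55 rad above level.
- bail_bar (a point): Centre of the bail's cross bar, 8 mm thick, 42 mm long, 104 mm from the bail's hinge.
- tab_top (a point): Middle of the upper end of the bail's flat pull tab, which stands on the middle of the bar, square to the arms: 12 mm wide (along y), 6 mm thick, top 44 mm from the bar's centre. Pinched across its width it turns only stiffly between the fingers: grip lightly, regrip, or tip the hand with it. With the bar seated, fingertips must stay over 11 mm above the bar's centre to clear the prongs.
- glue: White glue bottle, 60 mm wide, 150 mm tall, standing by the jig; leave alone. Origin under its middle.
- mallet: Hammer lying by the jig, wooden handle, 260 mm long; leave alone. Origin under its middle.
- tin: Open aluminium tin, 70 mm wide, 80 mm tall; leave alone. Origin under its middle.
- offcut: Wooden offcut, 100 x 45 x 22 mm, lying by the jig; leave alone. Origin under its middle.

How it is judged:
On the way:
1. the bail's cross bar is down in the keeper (its centre lower than 72 mm above the bench, between post and outer wall) while the lever is still up (z of bail_bar in the frame of jaw below 0.072 m and x of bail_bar in the frame of jaw between 0.077 and 0.103 m and angle between lever's own z axis and vertical below 1.25 rad), for 0.1 s.
At the end, for the whole second after the job is handed in: The lever lies flat (z axis more than 1.48 rad from upright), the bail's bar is down in the keeper under the lip (centre lower than 72 mm above the bench) and pulls on it with more than 8 N, the jaw is drawn in by more than 0.8 mm, and all is at rest (angle between lever's own z axis and vertical above 1.48 rad and x of jaw in the frame of jig below -0.0008 m and contact force between bail and jaw above 8 N and z of bail_bar in the frame of jaw below 0.072 m and angular speed of lever below 0.1 rad/s and linear speed of jaw below 0.01 m/s); the robot touches nothing.
It fails at once if the bail, while the fingers touch it, is forced against the keeper or jaw with more than 25 N (contact force between the fingers and bail above 0.5 N and contact force between bail and jaw above 25 N).
It fails at once if the lever is rammed: the fingers press on it (and not on the bail) with more than 30 N (contact force between the fingers and lever above 30 N and contact force between the fingers and bail below 0.5 N).
It fails at once if a bystander (glue bottle, hammer, tin, offcut) is moved more than 15 mm (distance of any of glue, mallet, tin, offcut from where it was at the start of the episode above 0.015 m).
It also fails if it takes over 72 s, if anything falls off the work surface, if the arm or the gripper's body presses on something with over 40 N, if the wrist force passes 120 N, or if a joint passes its speed limit or range.

## Working session

There is one attempt and no reset: what is moved stays moved. The work goes in short steps, Python scripts to look and compute and a tool call to move; the robot and the scene stay as the last step left them, time stands still between calls to the robot, and variables do not carry over. Pictures are saved under pics/ and viewed, at most 13 in all, crops included, and the job is handed in when it is done.

Besides the shell and the picture viewer there is one more tool, called after ">>>" as name(argument=value, ...) on one line, values as JSON. jog_arm: Moves the arm, as the interface text tells. Shift numbers are shares of 50 cm and turn numbers shares of 1.5 rad, none past 1 either way. Its arguments: {"type":"object","properties":{"motion":{"type":"string"}},"required":["motion"]}

```bash
mkdir -p pics; ls
python3 - <<'E'
from plant import *
import cv2,numpy as np
s=state();print({k:np.round(v,3) for k,v in s.items()})
for c in ["scene","top"]:
    f=grab_frame(c);cv2.imwrite(f"pics/{c}0.png",f["color"][:,:,::-1])
    print(c,np.round(f["world_from_camera"],3).tolist(),f["intrinsics"].tolist())
    for n in ["jig","jaw","slot_mid","lip_top","lever","lever_tip","bail","bail_bar","tab_top","glue","mallet","tin","offcut"]:
        print(n,[(np.round(d["at"],3).tolist(),round(d["p"],2)) for d in place_of(c,n)[:2]])
E
```

```text
pics
{'time': np.float64(0.0), 'joint_pos': array([ 1.214,  0.053,  1.614,  0.   ,  1.476, -0.119]), 'joint_vel': array([-0.001, -0.001,  0.   , -0.   , -0.   ,  0.001]), 'joint_efforts': array([ 1.0000e-03, -3.9366e+01, -3.7019e+01,  0.0000e+00,  7.0000e-03,
       -0.0000e+00]), 'tool_pos': array([0.147, 0.607, 0.197]), 'tool_rot': array([-0.   ,  0.119,  0.993, -0.001]), 'contact_force': array([ 0.617, -0.207, -0.324]), 'ft_torque': array([0.029, 0.039, 0.005]), 'grasp_force': np.float64(0.0), 'gripper_width': np.float64(1.003)}
scene [[-0.694, -0.477, 0.539, 1.052], [0.72, -0.478, 0.503, 0.398], [0.017, 0.737, 0.675, 0.607], [0.0, 0.0, 0.0, 1.0]] [[378.07101874779363, 0.0, 257.32016237080205], [0.0, 378.07101874779363, 189.83237708158418], [0.0, 0.0, 1.0]]
jig [([0.573, 0.047, 0.002], 0.61), ([0.7, 0.248, -0.001], 0.2)]
jaw []
slot_mid [([0.573, 0.138, 0.068], 0.82)]
lip_top [([0.571, 0.124, 0.077], 0.56), ([0.574, 0.04, 0.066], 0.5)]
lever [([0.572, 0.041, 0.065], 0.75)]
lever_tip [([0.571, 0.042, 0.154], 0.89), ([0.577, 0.138, 0.113], 0.37)]
bail [([0.571, 0.037, 0.088], 0.71)]
[... 351 characters left out ...]
0.994], [0.0, 0.0, 0.0, 1.0]] [[385.85111701396795, 0.0, 254.2038482250282], [0.0, 385.85111701396795, 194.57228695163434], [0.0, 0.0, 1.0]]
jig [([0.573, 0.041, -0.003], 0.91), ([0.576, 0.139, 0.109], 0.19)]
jaw []
slot_mid [([0.575, 0.138, 0.066], 0.87)]
lip_top [([0.574, 0.122, 0.081], 0.6)]
lever [([0.565, 0.045, 0.069], 0.56)]
lever_tip [([0.573, 0.041, 0.156], 0.93)]
bail [([0.577, 0.04, 0.095], 0.57)]
bail_bar [([0.572, 0.14, 0.112], 0.51)]
tab_top [([0.573, 0.13, 0.159], 0.5)]
glue [([0.738, 0.009, 0.001], 0.9), ([0.579, -0.152, 0.0], 0.62)]
mallet [([0.7, 0.244, 0.002], 0.64), ([0.573, 0.122, 0.078], 0.61)]
tin [([0.768, 0.144, 0.002], 0.89)]
offcut [([0.578, -0.155, -0.002], 0.76)]
```

View pics/scene0.png

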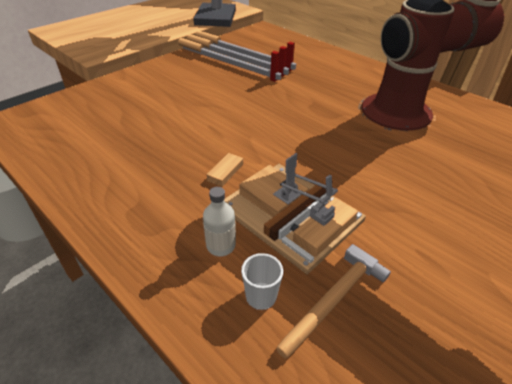

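View pics/top0.png

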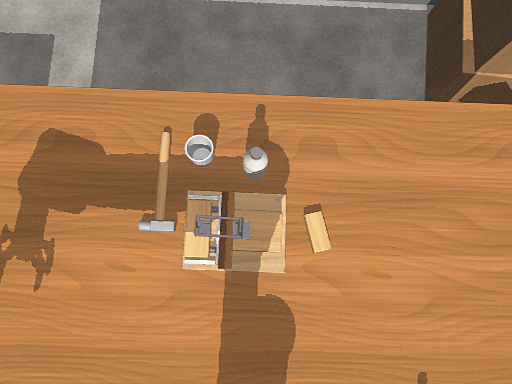

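The jig's x axis points along world +y, with the pivot at about (0.573, 0.042). The hammer's head is beside the jig near keeper-left, with the glue bottle and tin on its far side. In the top view the keeper sits near pixel (205,228). Next I'll measure the keeper with depth.

```bash
cat > h.py <<'E'
from plant import *
import cv2,numpy as np
def cloud(c):
    f=grab_frame(c);K=f["intrinsics"];d=f["range_z"];v,u=np.mgrid[:384,:512]
    P=np.stack([(u-K[0,2])/K[0,0]*d,-(v-K[1,2])/K[1,1]*d,-d],-1)
    T=f["world_from_camera"];return f,P@T[:3,:3].T+T[:3,3]
E
python3 - <<'E'
from h import *
f,P=cloud("top")
a=cv2.resize(f["color"][200:256,170:260,::-1],None,fx=8,fy=8,interpolation=cv2.INTER_NEAREST);cv2.imwrite("pics/t1.png",a)
print("cols y(mm):",np.round(P[228,190:260:1,1]*1000).astype(int).tolist())
for r in range(215,242): print(r,int(P[r,210,0]*1000),(P[r,192:222,2]*1000).round().astype(int).tolist())
f,P=cloud("scene")
a=cv2.resize(f["color"][150:250,260:350,::-1],None,fx=6,fy=6,interpolation=cv2.INTER_CUBIC);cv2.imwrite("pics/s1.png",a)
E
```

```text
cols y(mm): [159, 157, 154, 152, 150, 139, 136, 134, 132, 136, 133, 131, 129, 126, 124, 122, 118, 116, 114, 111, 109, 111, 108, 106, 103, 101, 98, 96, 91, 89, 87, 84, 82, 79, 77, 74, 72, 69, 67, 65, 62, 60, 57, 55, 52, 50, 47, 45, 42, 39, 37, 35, 33, 30, 28, 25, 23, 20, 18, 16, 13, 11, 8, 6, 3, 1, -2, -4, -6, -9]
215 605 [50, 48, 51, 52, 116, 119, 117, 118, 114, 114, 116, 115, 113, 109, 51, 47, 53, 51, 50, 37, 18, 20, 20, 18, 18, 18, 45, 48, 45, 47]
216 595 [47, 50, 48, 48, 117, 120, 118, 117, 116, 115, 114, 113, 114, 112, 111, 114, 112, 112, 110, 109, 111, 109, 109, 107, 106, 107, 106, 106, 108, 46]
217 593 [51, 53, 50, 49, 117, 117, 119, 115, 115, 117, 115, 114, 108, 113, 994, 113, 111, 113, 109, 112, 114, 111, 108, 111, 108, 111, 109, 108, 109, 105]
218 598 [49, 48, 50, 52, 119, 120, 122, 52, 47, 48, 51, 50, 50, 51, 51, 53, 51, 50, 49, 32, 110, 107, 107, 109, 107, 107, 106, 107, 110, 105]
219 595 [51, 51, 50, 50, 118, 115, 118, 52, 51, 51, 51, 994, 49, 51, 49, 51, 49, 49, 51, 28, 17, 17, 18, 18, 20, 18, 44, 46, 45, 48]
220 589 [47, 49, 48, 48, 116, 119, 117, 49, 49, 46, 50, 78, 77
[... 2203 characters left out ...]
 109, 111, 109, 107, 994, 109, 112, 105, 107, 106, 105]
237 553 [50, 49, 48, 49, 48, 51, 52, 50, 50, 48, 50, 46, 49, 51, 48, 49, 50, 45, 31, 20, 15, 17, 17, 19, 17, 47, 47, 46, 44, 45]
238 551 [51, 53, 49, 54, 53, 53, 51, 51, 50, 50, 49, 51, 52, 46, 52, 49, 47, 47, 26, 17, 16, 17, 20, 19, 15, 43, 47, 43, 44, 47]
239 548 [52, 55, 50, 55, 50, 49, 47, 51, 51, 50, 52, 50, 50, 52, 52, 51, 52, 51, 25, 20, 20, 19, 18, 19, 20, 44, 46, 43, 45, 48]
240 546 [50, 49, 50, 50, 50, 50, 51, 51, 51, 50, 49, 52, 50, 51, 50, 48, 47, 47, 22, 20, 18, 19, 19, 18, 17, 43, 45, 44, 46, 46]
241 544 [50, 47, 49, 49, 50, 49, 51, 51, 51, 51, 50, 50, 48, 53, 51, 50, 51, 45, 18, 18, 18, 17, 18, 19, 17, 44, 46, 42, 47, 45]
```

View pics/t1.png

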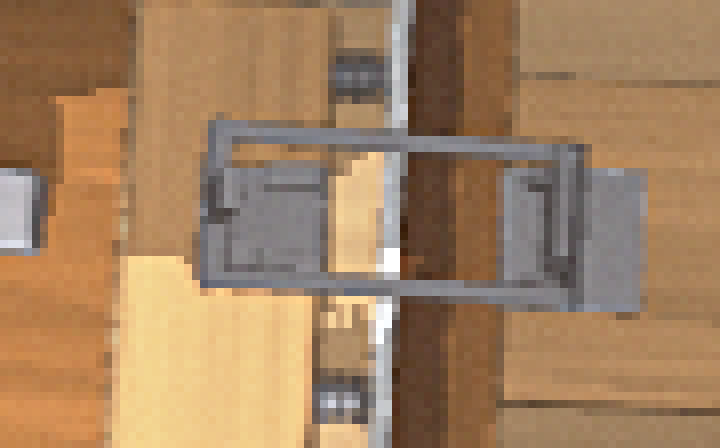

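View pics/s1.png

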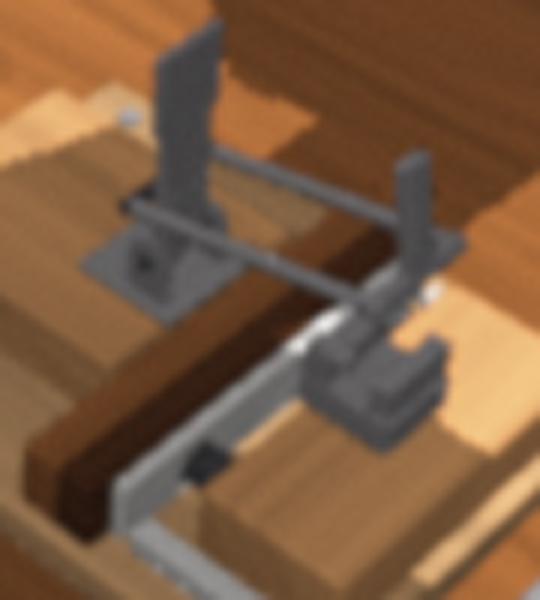

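The top depth puts the prong tips at y≈0.1265 and the slot middle about 4 mm on the lever side of the bar's present y. The tab is free and stands at x≈0.573. I'll write a planner helper and move above the tab.

```bash
cat >> h.py <<'E'
import json,os
from scipy.spatial.transform import Rotation as R
def Rt(a): c,s=np.cos(a),np.sin(a); return np.array([[0,1,0],[c,0,s],[s,0,-c]])  # tool X=(0,c,s),Y=(1,0,0),Z=(0,s,-c)
def load(): d=json.load(open("cmd.json")); return np.array(d["p"]),np.array(d["R"])
def save(p,M): json.dump({"p":np.array(p).tolist(),"R":np.array(M).tolist()},open("cmd.json","w"))
def plan(ts,grip,commit=True):
    "ts: 5 of (x,y,z,alpha) TCP pose commanded"
    p,M=load(); out=[]
    for t,g in zip(ts,grip if hasattr(grip,'__len__') else [grip]*5):
        r=np.r_[M.T@(np.array(t[:3])-p)/.5, R.from_matrix(M.T@Rt(t[3])).as_rotvec()/1.5].round(4)+0.
        out.append(f"{g} "+" ".join(f"{v:g}" for v in r))
    if commit: save(p+M@r[:3]*.5, M@R.from_rotvec(r[3:]*1.5).as_matrix())
    print("; ".join(out)); return out
def tcp(y,z,a,d,x): # bar centre + d along tab
    return (x,y-d*np.sin(a),z+d*np.cos(a),a)
def lerp(a,b,n=5): return [tuple(np.array(a)+(np.array(b)-a)*k/n) for k in range(1,n+1)]
def q2(q): return R.from_quat(np.r_[q[1:],q[0]]).as_matrix()
def err():
    s=state();p,M=load();print("meas",np.round(s["tool_pos"],4),"minus cmd(mm)",np.round((s["tool_pos"]-p)*1e3,1),"alpha",round(float(np.arctan2(q2(s["tool_rot"])[1,2],-q2(s["tool_rot"])[2,2])),3),"F",np.round(s["contact_force"],1),"t",round(float(s["time"]),2),"w",round(float(s["gripper_width"]),3),"gf",s["grasp_force"]);return s
E
python3 - <<'E'
from h import *
s=state(); save([.147,.607,.199],q2(s["tool_rot"]))
T=tcp(.1395,.113,.19,90,.573)
t=(.573,.128,.24,.19)
plan([t]*5,60,False); 
plan([t]*5,60)
E
```

```text
60 -1.0537 -0.7304 -0.082 -0.0844 0.1073 0.8858; 60 -1.0537 -0.7304 -0.082 -0.0844 0.1073 0.8858; 60 -1.0537 -0.7304 -0.082 -0.0844 0.1073 0.8858; 60 -1.0537 -0.7304 -0.082 -0.0844 0.1073 0.8858; 60 -1.0537 -0.7304 -0.082 -0.0844 0.1073 0.8858
60 -1.0537 -0.7304 -0.082 -0.0844 0.1073 0.8858; 60 -1.0537 -0.7304 -0.082 -0.0844 0.1073 0.8858; 60 -1.0537 -0.7304 -0.082 -0.0844 0.1073 0.8858; 60 -1.0537 -0.7304 -0.082 -0.0844 0.1073 0.8858; 60 -1.0537 -0.7304 -0.082 -0.0844 0.1073 0.8858
```

>>> jog_arm(motion="60 -0.1 -0.07 -0.016 0 0 0.1; 60 -0.2 -0.14 -0.032 0 0 0.2; 60 -0.3 -0.21 -0.048 0 0 0.3; 60 -0.4 -0.28 -0.064 0 0 0.4; 60 -0.5 -0.35 -0.08 0 0 0.5")

```text
time: 2.12
tool_pos: [0.35, 0.3769, 0.2392]
tool_rot: [0.0, 0.476, 0.879, 0.0]
contact_force: [1.7, 0.6, -0.5]
gripper_width: 0.6
grasp_force: 0.0
```

Run:
```python
from h import *
s=state(); M0=q2([-0.0,.119,.993,-.001]);M0=R.from_matrix(M0).as_matrix()
p=np.array([.147,.607,.199])+M0@np.array([-.25,-.175,-.04]); save(p,M0@R.from_rotvec([0,0,.75]).as_matrix()); err()
t=np.array([.573,.128,.24,.19])
plan([t]*5,60)
```

```text
meas [0.35   0.3769 0.2392] minus cmd(mm) [ 1.4 -1.1 -0.2] alpha 0.001 F [ 1.7  0.6 -0.5] t 2.12 w 0.6 gf 0.0
60 -0.6644 0.1 -0.0003 -0.0374 0.1243 0.3869; 60 -0.6644 0.1 -0.0003 -0.0374 0.1243 0.3869; 60 -0.6644 0.1 -0.0003 -0.0374 0.1243 0.3869; 60 -0.6644 0.1 -0.0003 -0.0374 0.1243 0.3869; 60 -0.6644 0.1 -0.0003 -0.0374 0.1243 0.3869
```

>>> jog_arm(motion="60 -0.12 0.02 0 -0.0075 0.025 0.0774; 60 -0.24 0.04 0 -0.015 0.05 0.1548; 60 -0.36 0.06 0 -0.0224 0.0746 0.2321; 60 -0.48 0.08 0 -0.03 0.1 0.3095; 60 -0.58 0.1 -0.0003 -0.0374 0.1243 0.3869")

```text
time: 2.75
tool_pos: [0.5517, 0.1618, 0.2391]
tool_rot: [-0.068, 0.705, 0.702, 0.069]
contact_force: [-0.4, -0.2, 0.1]
gripper_width: 0.599
grasp_force: 0.0
```

Run:
```python
from h import *
p,M=load(); M1=q2([0,.476,.879,0]); p=p+M1@np.array([.0844*.5,0,0]); save(p,M); err()
t=np.array([.573,.128,.24,.19])
plan([t]*5,60)
```

```text
meas [0.5517 0.1618 0.2391] minus cmd(mm) [ 1.8 -1.6 -0.9] alpha 0.193 F [-0.4 -0.2  0.1] t 2.75 w 0.599 gf 0.0
60 -0.0694 0.0461 -0.0133 0 0 0; 60 -0.0694 0.0461 -0.0133 0 0 0; 60 -0.0694 0.0461 -0.0133 0 0 0; 60 -0.0694 0.0461 -0.0133 0 0 0; 60 -0.0694 0.0461 -0.0133 0 0 0
```

>>> jog_arm(motion="60 -0.0694 0.0461 -0.0133 0 0 0; 60 -0.0694 0.0461 -0.0133 0 0 0; 60 -0.0694 0.0461 -0.0133 0 0 0; 60 -0.0694 0.0461 -0.0133 0 0 0; 60 -0.0694 0.0461 -0.0133 0 0 0")

```text
time: 3.38
tool_pos: [0.5729, 0.1296, 0.239]
tool_rot: [-0.068, 0.703, 0.705, 0.068]
contact_force: [-0.1, -0.8, -0.0]
gripper_width: 0.6
grasp_force: 0.0
```

Run:
```python
from h import *
err()
for c in ["scene","top"]:
    f,P=cloud(c)
    for n in ["tab_top","bail_bar","lever_tip","slot_mid"]:
        print(c,n,[(np.round(d["at"],4).tolist(),round(d["p"],2)) for d in place_of(c,n)[:2]])
    if c=="scene": cv2.imwrite("pics/s2.png",cv2.resize(f["color"][90:260,240:400,::-1],None,fx=3.5,fy=3.5,interpolation=cv2.INTER_CUBIC))
T=tcp(.1395,.113,.19,.018,.573);print(T)
plan(lerp(np.array([.573,.128,.24,.19]),T),60)
```

```text
meas [0.5729 0.1296 0.239 ] minus cmd(mm) [-0.1  1.6 -1. ] alpha 0.192 F [-0.1 -0.8 -0. ] t 3.38 w 0.6 gf 0.0
scene tab_top [([0.574, 0.1272, 0.1583], 0.77)]
scene bail_bar [([0.5755, 0.1404, 0.1135], 0.69)]
scene lever_tip [([0.5699, 0.0437, 0.1554], 0.91)]
scene slot_mid [([0.5716, 0.1386, 0.067], 0.59)]
top tab_top [([0.5737, 0.1316, 0.158], 0.66)]
top bail_bar [([0.5757, 0.1225, 0.0818], 0.46), ([0.7667, 0.1461, 0.0011], 0.17)]
top lever_tip [([0.571, 0.0411, 0.1557], 0.47)]
top slot_mid [([0.5728, 0.1353, 0.0667], 0.72)]
(0.573, np.float64(0.136100539890423), np.float64(0.13067607623211086), 0.19)
60 -0.0051 0 0.0435 0 0 0; 60 -0.0102 0 0.0871 0 0 0; 60 -0.0152 0 0.1306 0 0 0; 60 -0.0203 0 0.1742 0 0 0; 60 -0.0254 0 0.2177 0 0 0
```

View pics/s2.png

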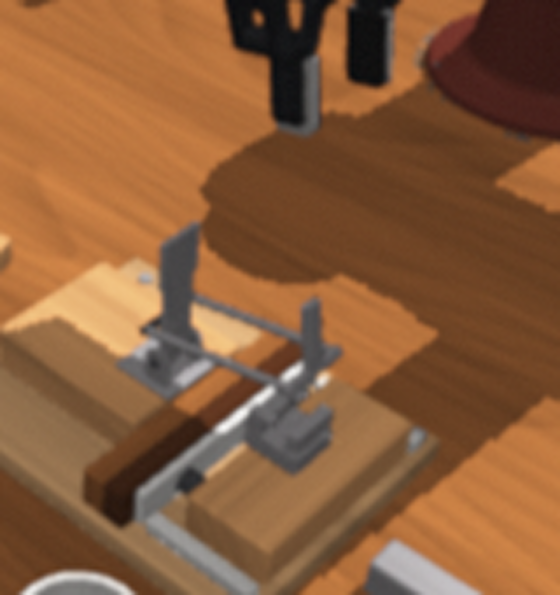

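Picture: both fingertips (about 295,130 and 370,80 in the crop) are above the tab (312,305), and they straddle it across its width. I'll go down and grip.

>>> jog_arm(motion="60 -0.0051 0 0.0435 0 0 0; 60 -0.0102 0 0.0871 0 0 0; 60 -0.0152 0 0.1306 0 0 0; 60 -0.0203 0 0.1742 0 0 0; 60 -0.0254 0 0.2177 0 0 0")

```text
time: 4.5
tool_pos: [0.5726, 0.137, 0.1268]
tool_rot: [-0.068, 0.704, 0.704, 0.067]
contact_force: [0.6, 0.6, -0.6]
gripper_width: 0.597
grasp_force: 0.0
```

>>> jog_arm(motion="40 0 0 0 0 0 0; 30 0 0 0 0 0 0; 20 0 0 0 0 0 0; 13 0 0 0 0 0 0; 13 0 0 0 0 0 0")

```text
time: 5.12
tool_pos: [0.5738, 0.1368, 0.1301]
tool_rot: [-0.067, 0.704, 0.704, 0.068]
contact_force: [-0.2, 0.0, -0.1]
gripper_width: 0.131
grasp_force: 0.0
```

Run:
```python
from h import *
err()
for c in ["scene","top"]:
    f,P=cloud(c)
    for n in ["tab_top","bail_bar","lever_tip"]:
        print(c,n,[(np.round(d["at"],4).tolist(),round(d["p"],2)) for d in place_of(c,n)[:2]])
    if c=="scene": cv2.imwrite("pics/s3.png",cv2.resize(f["color"][120:250,240:360,::-1],None,fx=4.5,fy=4.5,interpolation=cv2.INTER_CUBIC))
```

```text
meas [0.5738 0.1368 0.1301] minus cmd(mm) [ 0.8  0.7 -0.6] alpha 0.192 F [-0.2  0.  -0.1] t 5.12 w 0.131 gf 0.0
scene tab_top [([0.5725, 0.1313, 0.1586], 0.8)]
scene bail_bar [([0.5778, 0.1416, 0.1137], 0.92)]
scene lever_tip [([0.5726, 0.039, 0.1532], 0.68)]
top tab_top []
top bail_bar []
top lever_tip [([0.5707, 0.0415, 0.1556], 0.6)]
```

View pics/s3.png

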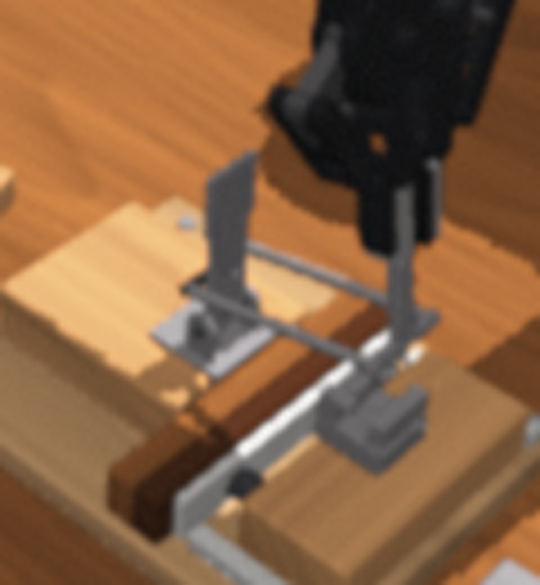

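Run:
```python
from h import *
f,P=cloud("scene")
T=np.linalg.inv(f["world_from_camera"]);K=f["intrinsics"]
def pr(p): q=T[:3,:3]@np.array(p)+T[:3,3]; return np.round([(K[0,0]*q[0]/-q[2]+K[0,2]-240)*4.5,(K[1,1]*-q[1]/-q[2]+K[1,2]-120)*4.5]),round(-q[2],3)
for n,p in dict(tcp=[.5738,.1368,.1301],bar=[.573,.1395,.113],tab=[.573,.131,.156],levertip=[.572,.041,.155]).items(): print(n,pr(p))
# tab/finger cloud near
m=(abs(P[...,0]-.575)<.035)&(P[...,1]>.10)&(P[...,1]<.17)&(P[...,2]>.1)&(P[...,2]<.2)
for r in range(155,200,2):
    w=[(c,)+tuple((P[r,c]*1000).astype(int)) for c in np.where(m[r])[0][::2]]
    print(r,w)
```

```text
tcp (array([402., 311.]), np.float64(0.712))
bar (array([403., 343.]), np.float64(0.722))
tab (array([401., 257.]), np.float64(0.697))
levertip (array([234., 162.]), np.float64(0.744))
155 [(np.int64(332), np.int64(566), np.int64(124), np.int64(199)), (np.int64(337), np.int64(558), np.int64(130), np.int64(198))]
157 [(np.int64(332), np.int64(568), np.int64(126), np.int64(197)), (np.int64(334), np.int64(567), np.int64(130), np.int64(199)), (np.int64(338), np.int64(553), np.int64(130), np.int64(191))]
159 [(np.int64(332), np.int64(567), np.int64(126), np.int64(192)), (np.int64(334), np.int64(567), np.int64(130), np.int64(194)), (np.int64(337), np.int64(565), np.int64(135), np.int64(196))]
161 [(np.int64(332), np.int64(568), np.int64(128), np.int64(189)), (np.int64(334), np.int64(566), np.int64(131), np.int64(190)), (np.int64(336), np.int64(565), np.int64(134), np.int64(191))]
163 [(np.int64(319), np.int64(593), np.int64(117), np.int64(192)), (np.int64(321), np.int64(592), np.int64(120), np.int64(194)), (np.int64(325), np.int64(593), np.int64(129), np.int64(199)), (np.int64(327), np.int
[... 7055 characters left out ...]
.int64(114)), (np.int64(316), np.int64(595), np.int64(123), np.int64(115)), (np.int64(318), np.int64(592), np.int64(126), np.int64(115)), (np.int64(325), np.int64(588), np.int64(138), np.int64(120)), (np.int64(327), np.int64(582), np.int64(139), np.int64(117)), (np.int64(329), np.int64(578), np.int64(141), np.int64(115))]
199 [(np.int64(315), np.int64(596), np.int64(122), np.int64(109)), (np.int64(317), np.int64(597), np.int64(128), np.int64(114)), (np.int64(319), np.int64(595), np.int64(131), np.int64(115)), (np.int64(322), np.int64(596), np.int64(137), np.int64(120)), (np.int64(324), np.int64(593), np.int64(140), np.int64(119)), (np.int64(326), np.int64(588), np.int64(141), np.int64(117))]
```

Run:
```python
from h import *
s=err()
f,P=cloud("scene")
T=np.linalg.inv(f["world_from_camera"]);K=f["intrinsics"]
def pr(p): q=T[:3,:3]@np.array(p)+T[:3,3]; return np.round([K[0,0]*q[0]/-q[2]+K[0,2],K[1,1]*-q[1]/-q[2]+K[1,2]])
print("s2 tcp",pr([.5729,.1296,.239]))
d=f["range_z"]; c=f["color"]
# dark pixels = fingers
m=(c.max(-1)<70)&(P[...,2]>.13)&(P[...,2]<.25)&(abs(P[...,0]-.575)<.08)&(P[...,1]>.05)
Q=P[m]; M=q2(s["tool_rot"]); L=(Q-s["tool_pos"])@M*1000
print(np.percentile(L[:,2],[90,98,99.5,100]).round(1)); k=L[:,2]>-60
for z0 in range(-80,10,8):
    a=L[(L[:,2]>z0)&(L[:,2]<=z0+8)]
    if len(a): print(z0,len(a),a.min(0).round(),a.max(0).round())
```

```text
meas [0.5734 0.1368 0.1295] minus cmd(mm) [ 0.4  0.8 -1.2] alpha 0.192 F [-0.8  0.4 -0.6] t 5.58 w 0.13 gf 0.0
s2 tcp [336. 139.]
[-55.8 -42.3 -38.7 -34.5]
-80 59 [ -9. -31. -80.] [ 14.  35. -72.]
-72 44 [ -7. -16. -72.] [ 11.  21. -64.]
-64 58 [ -8.  -8. -64.] [ 11.  21. -56.]
-56 50 [ -7.  -7. -56.] [ 11.  20. -48.]
-48 49 [ -6.  -8. -48.] [ 10.  20. -40.]
-40 11 [  1.  -7. -40.] [  9.  14. -35.]
```

>>> jog_arm(motion="10 0 0 0 0 0 0; 7 0 0 0 0 0 0; 4 0 0 0 0 0 0; 4 0 0 0 0 0 0; 4 0 0 0 0 0 0")

```text
time: 6.25
tool_pos: [0.5735, 0.1368, 0.1295]
tool_rot: [-0.068, 0.704, 0.704, 0.068]
contact_force: [0.2, 0.4, -0.5]
gripper_width: 0.041
grasp_force: 0.0
```

The network positions and the scene depth agree that the tab's top is at z≈0.157. The fingers closed to 4% without gripping anything, and their visible ends sit about 34 mm behind the reported TCP. So the real tips are higher than reported. I'll allow for 34 mm, reopen and go lower.

Run:
```python
from h import *
p,M=load(); c=np.r_[p,.19]
T=tcp(.1395,.113,.19,-.012,.573)
plan([c,c]+lerp(c,T,3),[40]*5)
```

```text
40 0 0 0 0 0 0; 40 0 0 0 0 0 0; 40 0 0 0.02 0 0 0; 40 0 0 0.04 0 0 0; 40 0 0 0.06 0 0 0
```

>>> jog_arm(motion="40 0 0 0 0 0 0; 40 0 0 0 0 0 0; 40 0 0 0.02 0 0 0; 40 0 0 0.04 0 0 0; 40 0 0 0.06 0 0 0")

```text
time: 6.88
tool_pos: [0.573, 0.1427, 0.0987]
tool_rot: [-0.068, 0.704, 0.704, 0.067]
contact_force: [0.3, 0.0, -0.9]
gripper_width: 0.403
grasp_force: 0.0
```

Run:
```python
from h import *
s=err()
f,P=cloud("scene")
c=f["color"]; cv2.imwrite("pics/s4.png",cv2.resize(c[120:250,240:360,::-1],None,fx=4.5,fy=4.5,interpolation=cv2.INTER_CUBIC))
m=(c.max(-1)<70)&(P[...,2]>.09)&(P[...,2]<.25)&(abs(P[...,0]-.575)<.08)&(P[...,1]>.1)
L=(P[m]-s["tool_pos"])@q2(s["tool_rot"])*1000
print(np.percentile(L[:,2],[95,98,99.5,100]).round(1))
```

```text
meas [0.573  0.1427 0.0987] minus cmd(mm) [-0.   1.  -2.5] alpha 0.192 F [ 0.3  0.  -0.9] t 6.88 w 0.403 gf 0.0
[-51.  -43.7 -38.2 -34.8]
```

View pics/s4.png

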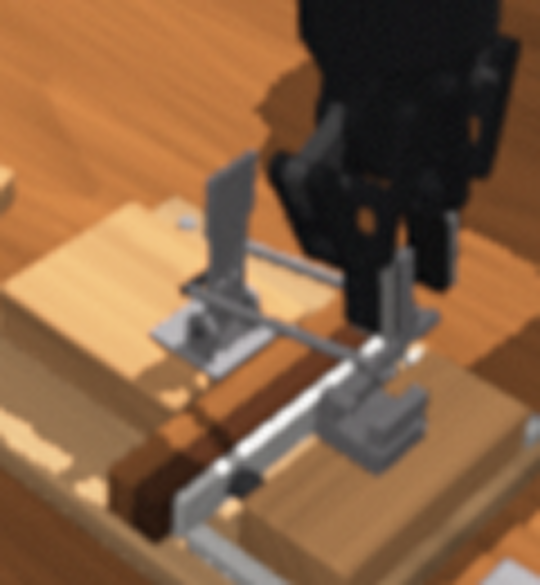

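Picture: the near finger is at (370,290) and the far one at (440,260), with the tab (400,290) between them and the tips just above the bar. I'll close.

>>> jog_arm(motion="25 0 0 0 0 0 0; 15 0 0 0 0 0 0; 10 0 0 0 0 0 0; 10 0 0 0 0 0 0; 10 0 0 0 0 0 0")

```text
time: 7.55
tool_pos: [0.5734, 0.1427, 0.1003]
tool_rot: [-0.068, 0.704, 0.704, 0.068]
contact_force: [-2.0, 1.1, 0.3]
gripper_width: 0.12
grasp_force: 58.5
```

```bash
cat >> h.py <<'E'
Y0=.042
def kin(U,Z):
    r=np.hypot(5.4,25.4)/1e3; D=np.hypot(U,Z); b=np.arccos((D*D+r*r-.104**2)/(2*D*r)); ph=np.arctan2(Z,U)+b
    h=r*np.array([np.cos(ph),np.sin(ph)]); return np.arctan2(Z-h[1],U-h[0]), ph-np.arctan2(25.4,-5.4)  # bail alpha, lever back tilt
def bt(y,z,d=-.012,x=.573,da=0): a=kin(y-Y0,z-.068)[0]+da; return tcp(y,z,a,d,x)
E
python3 - <<'E'
from h import *
for y,z in [(.1395,.113),(.1355,.113),(.1355,.09),(.1355,.083),(.1355,.068),(.1283,.068)]: print(y,z,np.round(kin(y-Y0,z-.068),3))
a=bt(.1395,.113); da=.19-a[3]; print("da",da)
way=[(.1375,.109),(.1355,.105),(.1355,.1),(.1355,.095),(.1355,.09)]
plan([bt(*w) for w in way],10)
E
```

```text
0.1395 0.113 [ 0.188 -0.029]
0.1355 0.113 [0.198 0.123]
0.1355 0.09 [-0.017  0.206]
0.1355 0.083 [-0.086  0.191]
0.1355 0.068 [-0.241  0.083]
0.1283 0.068 [-0.201  0.435]
da 0.001827648027032197
10 -0.0063 0 0.0071 0 -0.0233 0; 10 -0.0124 0 0.0142 0 -0.0437 0; 10 -0.0154 0 0.0239 0 -0.0746 0; 10 -0.0184 0 0.0336 0 -0.106 0; 10 -0.0215 0 0.0432 0 -0.1379 0
```

>>> jog_arm(motion="10 -0.0063 0 0.0071 0 -0.0233 0; 10 -0.0124 0 0.0142 0 -0.0437 0; 10 -0.0154 0 0.0239 0 -0.0746 0; 10 -0.0184 0 0.0336 0 -0.106 0; 10 -0.0215 0 0.0432 0 -0.1379 0")

```text
time: 8.18
tool_pos: [0.5735, 0.1366, 0.0765]
tool_rot: [0.006, 0.707, 0.708, -0.006]
contact_force: [-1.5, 2.8, 1.4]
gripper_width: 0.121
grasp_force: 58.5
```

Run:
```python
from h import *
s=err()
for c in ["scene","top"]:
    f,P=cloud(c)
    for n in ["tab_top","bail_bar","lever_tip","slot_mid","lip_top"]:
        print(c,n,[(np.round(d["at"],4).tolist(),round(d["p"],2)) for d in place_of(c,n)[:2]])
    if c=="scene": cv2.imwrite("pics/s5.png",cv2.resize(f["color"][150:230,290:360,::-1],None,fx=7,fy=7,interpolation=cv2.INTER_CUBIC))
way=[(.1355,z) for z in (.089,.0875,.0865,.0855,.085)]
plan([bt(*w) for w in way],10,False)
```

```text
meas [0.5735 0.1366 0.0765] minus cmd(mm) [ 0.5  1.3 -1.5] alpha -0.017 F [-1.5  2.8  1.4] t 8.18 w 0.121 gf 58.48106503486633
scene tab_top [([0.5699, 0.1351, 0.1375], 0.85)]
scene bail_bar [([0.5731, 0.1385, 0.0901], 0.71)]
scene lever_tip [([0.5705, 0.0234, 0.1518], 0.86)]
scene slot_mid [([0.5723, 0.1395, 0.0685], 0.69), ([0.5744, 0.1232, 0.0794], 0.33)]
scene lip_top [([0.5748, 0.1238, 0.0764], 0.88)]
top tab_top []
top bail_bar []
top lever_tip [([0.57, 0.0214, 0.1538], 0.74), ([0.7405, 0.0067, -0.0003], 0.27)]
top slot_mid []
top lip_top []
10 -0.0002 0 0.002 0 -0.0065 0.0001; 10 -0.0005 0 0.005 0 -0.0163 0.0001; 10 -0.0007 0 0.007 0 -0.0228 0.0001; 10 -0.0009 0 0.0089 0 -0.0294 0.0001; 10 -0.001 0 0.0099 0 -0.0327 0.0001
```

View pics/s5.png

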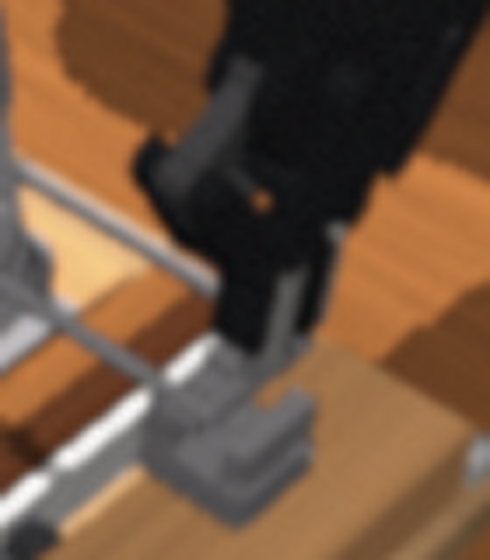

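Picture: the bar is held just above the keeper, whose near prong is at (200,400) and wall at (275,430). Next I'll get the slot's y from the scene cloud and plan the descent to feel for it.

Run:
```python
from h import *
f,P=cloud("scene")
m=(P[...,2]>.058)&(P[...,2]<.1)&(P[...,0]>.578)&(P[...,0]<.592)&(P[...,1]>.10)&(P[...,1]<.16)
Q=P[m]*1000; Q=Q[np.argsort(Q[:,1])]
for y in range(106,156,2):
    q=Q[(Q[:,1]>=y)&(Q[:,1]<y+2)]
    if len(q): print(y,sorted(q[:,2].round().astype(int).tolist()))
way=[(.1355,z) for z in (.0885,.087,.0855,.084,.0825)]
plan([bt(*w) for w in way],10)
```

```text
110 [71]
112 [59, 62, 65, 68, 72, 73, 79, 80]
114 [61, 62, 68, 70, 70, 73, 80, 81]
116 [63, 69, 74, 76, 77, 78]
118 [59, 61, 64, 67, 67, 69, 72, 79]
120 [60, 63, 70, 72, 74, 78, 80]
122 [60, 61, 64, 64, 65, 66, 67, 67, 68, 70, 76, 79, 80]
124 [62, 64, 64, 65, 65, 67, 74, 77, 78, 79]
126 [59, 62, 64, 64, 65, 65, 76, 78]
128 [59, 59, 62, 63, 63, 64, 64, 64, 65, 79]
130 [63, 65, 65, 65]
132 [58, 59, 63, 64, 64, 65, 66, 66, 96, 96, 96, 97, 100]
134 [61, 64, 65, 65, 65, 95, 96, 96, 99]
136 [61, 64, 65, 93, 94, 95, 95, 95, 96, 96, 96, 98, 99]
138 [59, 62, 68, 79, 79, 80, 91, 92, 93, 93, 93, 94, 95, 95]
140 [60, 63, 63, 66, 69, 73, 74, 78, 78, 78, 79, 79]
142 [59, 62, 67, 73, 78, 78, 79, 80, 80, 80]
144 [62, 64, 66, 69, 69, 72, 75, 76, 78, 79, 80, 80, 80]
146 [59, 63, 63, 64, 67, 67, 68, 68, 70, 70, 70, 70, 72, 73, 74, 74, 74, 76, 77, 78, 78, 78, 78, 79, 80]
148 [59, 59, 60, 61, 62, 62, 62, 64, 64, 64, 65, 67]
150 [59]
10 -0.0003 0 0.003 0 -0.0097 0.0001; 10 -0.0006 0 0.006 0 -0.0195 0.0001; 10 -0.0009 0 0.0089 0 -0.0294 0.0001; 10 -0.0012 0 0.0119 0 -0.0393 0.0001; 10 -0.0015 0 0.0149 0 -0.0493 0.0001
```

Run:
```python
from h import *
save(*[np.array(v) for v in (bt(.1355,.09)[:3],Rt(bt(.1355,.09)[3]))])
way=[(.1345,.09),(.1335,.0885),(.1335,.087),(.1335,.0855),(.1335,.084)]
plan([bt(*w) for w in way],10)
```

```text
10 -0.0019 0 0 0 0.003 0; 10 -0.0041 0 0.0031 0 -0.0033 0; 10 -0.0044 0 0.0061 0 -0.0131 0; 10 -0.0047 0 0.0091 0 -0.023 0; 10 -0.005 0 0.012 0 -0.0329 0
```

>>> jog_arm(motion="10 -0.0019 0 0 0 0.003 0; 10 -0.0041 0 0.0031 0 -0.0033 0; 10 -0.0044 0 0.0061 0 -0.0131 0; 10 -0.0047 0 0.0091 0 -0.023 0; 10 -0.005 0 0.012 0 -0.0329 0")

```text
time: 9.45
tool_pos: [0.5734, 0.133, 0.0704]
tool_rot: [0.023, 0.706, 0.707, -0.024]
contact_force: [-1.4, -0.1, -0.7]
gripper_width: 0.123
grasp_force: 58.5
```

Run:
```python
from h import *
err()
way=[(.1335,z) for z in (.0835,.083,.0825,.082,.082)]
plan([bt(*w) for w in way],10)
```

```text
meas [0.5734 0.133  0.0704] minus cmd(mm) [ 0.4  0.3 -1.6] alpha -0.066 F [-1.4 -0.1 -0.7] t 9.45 w 0.123 gf 58.532198667526245
10 0 0 0.001 0 -0.0033 0; 10 -0.0001 0 0.002 0 -0.0067 0; 10 -0.0001 0 0.003 0 -0.01 0; 10 -0.0002 0 0.004 0 -0.0134 0; 10 -0.0002 0 0.004 0 -0.0134 0
```

>>> jog_arm(motion="10 0 0 0.001 0 -0.0033 0; 10 -0.0001 0 0.002 0 -0.0067 0; 10 -0.0001 0 0.003 0 -0.01 0; 10 -0.0002 0 0.004 0 -0.0134 0; 10 -0.0002 0 0.004 0 -0.0134 0")

```text
time: 10.07
tool_pos: [0.5734, 0.133, 0.0686]
tool_rot: [0.03, 0.706, 0.707, -0.03]
contact_force: [-0.6, -1.5, -0.7]
gripper_width: 0.12
grasp_force: 58.4
```

Run:
```python
from h import *
err()
way=[(.1335,z) for z in (.0815,.081,.0805,.080,.080)]
plan([bt(*w) for w in way],10)
```

```text
meas [0.5734 0.133  0.0686] minus cmd(mm) [ 0.4  0.6 -1.4] alpha -0.085 F [-0.6 -1.5 -0.7] t 10.07 w 0.12 gf 58.40758681297302
10 0 0 0.001 0 -0.0034 0; 10 -0.0001 0 0.002 0 -0.0068 0; 10 -0.0001 0 0.003 0 -0.0102 0; 10 -0.0001 0 0.004 0 -0.0136 0; 10 -0.0001 0 0.004 0 -0.0136 0
```

>>> jog_arm(motion="10 0 0 0.001 0 -0.0034 0; 10 -0.0001 0 0.002 0 -0.0068 0; 10 -0.0001 0 0.003 0 -0.0102 0; 10 -0.0001 0 0.004 0 -0.0136 0; 10 -0.0001 0 0.004 0 -0.0136 0")

```text
time: 10.7
tool_pos: [0.5734, 0.1331, 0.0667]
tool_rot: [0.037, 0.706, 0.706, -0.037]
contact_force: [-1.4, -2.5, -0.5]
gripper_width: 0.123
grasp_force: 58.5
```

Run:
```python
from h import *
err()
way=[(.1335,z) for z in (.0795,.079,.0785,.078,.078)]
plan([bt(*w) for w in way],10)
```

```text
meas [0.5734 0.1331 0.0667] minus cmd(mm) [ 0.4  0.9 -1.3] alpha -0.105 F [-1.4 -2.5 -0.5] t 10.7 w 0.123 gf 58.46476435661316
10 -0.0001 0 0.001 0 -0.0034 0; 10 -0.0001 0 0.002 0 -0.0068 0; 10 -0.0001 0 0.003 0 -0.0103 0; 10 -0.0001 0 0.004 0 -0.0137 0; 10 -0.0001 0 0.004 0 -0.0137 0
```

>>> jog_arm(motion="10 -0.0001 0 0.001 0 -0.0034 0; 10 -0.0001 0 0.002 0 -0.0068 0; 10 -0.0001 0 0.003 0 -0.0103 0; 10 -0.0001 0 0.004 0 -0.0137 0; 10 -0.0001 0 0.004 0 -0.0137 0")

```text
time: 11.32
tool_pos: [0.5735, 0.1331, 0.0648]
tool_rot: [0.044, 0.705, 0.706, -0.044]
contact_force: [-2.3, -1.8, -0.7]
gripper_width: 0.123
grasp_force: 58.6
```

Run:
```python
from h import *
err()
for n in ["bail_bar","tab_top","lever_tip"]:
    print(n,[(np.round(d["at"],4).tolist(),round(d["p"],2)) for d in place_of("scene",n)[:2]] if n!="bail_bar" else (grab_frame("scene") and [(np.round(d["at"],4).tolist(),round(d["p"],2)) for d in place_of("scene",n)[:2]]))
way=[(.1330,z) for z in (.0775,.077,.0765,.076,.076)]
plan([bt(*w) for w in way],10)
```

```text
meas [0.5735 0.1331 0.0648] minus cmd(mm) [ 0.5  1.1 -1.2] alpha -0.125 F [-2.3 -1.8 -0.7] t 11.32 w 0.123 gf 58.56461048126221
bail_bar [([0.5763, 0.1355, 0.0748], 0.75)]
tab_top [([0.5698, 0.1364, 0.1243], 0.51), ([0.7691, 0.1503, 0.0026], 0.24)]
lever_tip [([0.5699, 0.0203, 0.1492], 0.83)]
10 -0.0009 0 0.0011 0 -0.0017 0; 10 -0.0009 0 0.0021 0 -0.0052 0; 10 -0.0009 0 0.0031 0 -0.0086 0; 10 -0.0009 0 0.0041 0 -0.0121 0; 10 -0.0009 0 0.0041 0 -0.0121 0
```

The bar has passed below 83 mm with hardly any force, so it's in the slot.

>>> jog_arm(motion="10 -0.0009 0 0.0011 0 -0.0017 0; 10 -0.0009 0 0.0021 0 -0.0052 0; 10 -0.0009 0 0.0031 0 -0.0086 0; 10 -0.0009 0 0.0041 0 -0.0121 0; 10 -0.0009 0 0.0041 0 -0.0121 0")

```text
time: 12.15
tool_pos: [0.5735, 0.1325, 0.0629]
tool_rot: [0.051, 0.705, 0.706, -0.05]
contact_force: [-3.1, 2.3, 1.0]
gripper_width: 0.121
grasp_force: 58.8
```

Run:
```python
from h import *
err()
way=[(.1330,z) for z in (.075,.0743,.0735,.073,.0725)]
plan([bt(*w) for w in way],10)
```

```text
meas [0.5735 0.1325 0.0629] minus cmd(mm) [ 0.5  1.2 -1.2] alpha -0.143 F [-3.1  2.3  1. ] t 12.15 w 0.121 gf 58.77110838890076
10 0 0 0.0019 0 -0.0071 0; 10 0 0 0.0033 0 -0.012 0; 10 0.0001 0 0.0049 0 -0.0177 0; 10 0.0001 0 0.0059 0 -0.0213 0; 10 0.0001 0 0.0069 0 -0.0248 0
```

>>> jog_arm(motion="10 0 0 0.0019 0 -0.0071 0; 10 0 0 0.0033 0 -0.012 0; 10 0.0001 0 0.0049 0 -0.0177 0; 10 0.0001 0 0.0059 0 -0.0213 0; 10 0.0001 0 0.0069 0 -0.0248 0")

```text
time: 12.78
tool_pos: [0.5735, 0.1313, 0.0594]
tool_rot: [0.064, 0.704, 0.704, -0.064]
contact_force: [-1.8, -0.1, -0.5]
gripper_width: 0.123
grasp_force: 58.7
```

Run:
```python
from h import *
err()
way=[(.1330,z) for z in (.072,.0715,.071,.0705,.0700)]
plan([bt(*w) for w in way],10)
```

```text
meas [0.5735 0.1313 0.0594] minus cmd(mm) [ 0.5  0.5 -1.3] alpha -0.182 F [-1.8 -0.1 -0.5] t 12.78 w 0.123 gf 58.68597865104675
10 0 0 0.001 0 -0.0036 0; 10 0.0001 0 0.0019 0 -0.0072 0; 10 0.0001 0 0.0029 0 -0.0108 0; 10 0.0002 0 0.0039 0 -0.0144 0; 10 0.0003 0 0.0049 0 -0.018 0
```

>>> jog_arm(motion="10 0 0 0.001 0 -0.0036 0; 10 0.0001 0 0.0019 0 -0.0072 0; 10 0.0001 0 0.0029 0 -0.0108 0; 10 0.0002 0 0.0039 0 -0.0144 0; 10 0.0003 0 0.0049 0 -0.018 0")

```text
time: 13.4
tool_pos: [0.5734, 0.131, 0.0569]
tool_rot: [0.074, 0.703, 0.704, -0.074]
contact_force: [-1.5, -2.9, -1.0]
gripper_width: 0.122
grasp_force: 58.5
```

Run:
```python
from h import *
err()
way=[(.1330,z) for z in (.0695,.0692,.0689,.0686,.0686)]
plan([bt(*w) for w in way],10)
```

```text
meas [0.5734 0.131  0.0569] minus cmd(mm) [ 0.4  0.5 -1.4] alpha -0.209 F [-1.5 -2.9 -1. ] t 13.4 w 0.122 gf 58.50939989089966
10 0 0 0.001 0 -0.0037 0; 10 0.0001 0 0.0015 0 -0.0059 0; 10 0.0001 0 0.0021 0 -0.0081 0; 10 0.0002 0 0.0027 0 -0.0102 0; 10 0.0002 0 0.0027 0 -0.0102 0
```

>>> jog_arm(motion="10 0 0 0.001 0 -0.0037 0; 10 0.0001 0 0.0015 0 -0.0059 0; 10 0.0001 0 0.0021 0 -0.0081 0; 10 0.0002 0 0.0027 0 -0.0102 0; 10 0.0002 0 0.0027 0 -0.0102 0")

```text
time: 14.02
tool_pos: [0.5734, 0.1311, 0.0556]
tool_rot: [0.079, 0.702, 0.703, -0.079]
contact_force: [-1.6, -4.4, -1.6]
gripper_width: 0.125
grasp_force: 58.4
```

Run:
```python
from h import *
err()
grab_frame("scene")
for n in ["bail_bar","lever_tip"]: print(n,[(np.round(d["at"],4).tolist(),round(d["p"],2)) for d in place_of("scene",n)[:2]])
way=[(.1330,z) for z in (.0683,.068,.0677,.0674,.0674)]
plan([bt(*w) for w in way],10)
```

```text
meas [0.5734 0.1311 0.0556] minus cmd(mm) [ 0.4  0.7 -1.3] alpha -0.223 F [-1.6 -4.4 -1.6] t 14.03 w 0.125 gf 58.41266691684723
bail_bar [([0.5763, 0.1344, 0.0702], 0.57), ([0.572, 0.1398, 0.0684], 0.38)]
lever_tip [([0.5696, 0.0219, 0.1481], 0.73)]
10 0 0 0.0006 0 -0.0022 0; 10 0.0001 0 0.0012 0 -0.0044 0; 10 0.0001 0 0.0018 0 -0.0066 0; 10 0.0002 0 0.0024 0 -0.0088 0; 10 0.0002 0 0.0024 0 -0.0088 0
```

>>> jog_arm(motion="10 0 0 0.0006 0 -0.0022 0; 10 0.0001 0 0.0012 0 -0.0044 0; 10 0.0001 0 0.0018 0 -0.0066 0; 10 0.0002 0 0.0024 0 -0.0088 0; 10 0.0002 0 0.0024 0 -0.0088 0")

```text
time: 14.8
tool_pos: [0.5735, 0.1311, 0.0545]
tool_rot: [0.083, 0.702, 0.703, -0.083]
contact_force: [-2.1, -4.5, -0.8]
gripper_width: 0.117
grasp_force: 58.5
```

Run:
```python
from h import *
err()
way=[(.1320,.0674),(.1308,.0674),(.1296,.0674),(.1284,.0674),(.1276,.0674)]
plan([bt(*w) for w in way],10)
```

```text
meas [0.5735 0.1311 0.0545] minus cmd(mm) [ 0.5  0.9 -1.2] alpha -0.236 F [-2.1 -4.5 -0.8] t 14.8 w 0.117 gf 58.48921000957489
10 -0.0018 0 0.0004 0 0.0033 0; 10 -0.004 0 0.001 0 0.0079 0; 10 -0.0061 0 0.0016 0 0.0133 0; 10 -0.0082 0 0.0021 0 0.0196 0; 10 -0.0096 0 0.0025 0 0.0244 0
```

>>> jog_arm(motion="10 -0.0018 0 0.0004 0 0.0033 0; 10 -0.004 0 0.001 0 0.0079 0; 10 -0.0061 0 0.0016 0 0.0133 0; 10 -0.0082 0 0.0021 0 0.0196 0; 10 -0.0096 0 0.0025 0 0.0244 0")

```text
time: 15.42
tool_pos: [0.5736, 0.1274, 0.0548]
tool_rot: [0.07, 0.703, 0.704, -0.069]
contact_force: [-3.0, 3.9, 1.8]
gripper_width: 0.12
grasp_force: 59.0
```

Run:
```python
from h import *
err()
grab_frame("scene")
for n in ["bail_bar","lever_tip","lip_top"]: print(n,[(np.round(d["at"],4).tolist(),round(d["p"],2)) for d in place_of("scene",n)[:2]])
way=[(.1272,.0674),(.1269,.0674),(.1266,.0674),(.1263,.0674),(.1260,.0674)]
plan([bt(*w) for w in way],10)
```

```text
meas [0.5736 0.1274 0.0548] minus cmd(mm) [ 0.6  2.2 -0.8] alpha -0.196 F [-3.   3.9  1.8] t 15.43 w 0.12 gf 59.00832653045654
bail_bar [([0.5771, 0.1316, 0.0676], 0.64), ([0.5751, 0.0449, -0.002], 0.15)]
lever_tip [([0.5722, 0.0084, 0.1453], 0.85)]
lip_top [([0.5725, 0.1245, 0.0785], 0.62)]
10 -0.0007 0 0.0001 0 0.0026 0; 10 -0.0012 0 0.0003 0 0.0046 0; 10 -0.0017 0 0.0004 0 0.0068 0; 10 -0.0023 0 0.0005 0 0.009 0; 10 -0.0028 0 0.0006 0 0.0113 0
```

>>> jog_arm(motion="10 -0.0007 0 0.0001 0 0.0026 0; 10 -0.0012 0 0.0003 0 0.0046 0; 10 -0.0017 0 0.0004 0 0.0068 0; 10 -0.0023 0 0.0005 0 0.009 0; 10 -0.0028 0 0.0006 0 0.0113 0")

```text
time: 16.25
tool_pos: [0.5735, 0.1255, 0.0545]
tool_rot: [0.064, 0.704, 0.705, -0.064]
contact_force: [-2.4, 4.0, 1.1]
gripper_width: 0.125
grasp_force: 58.9
```

Run:
```python
from h import *
err()
way=[(.1257,.0674),(.1254,.0674),(.1251,.0674),(.1248,.0674),(.1248,.0674)]
plan([bt(*w) for w in way],10)
```

```text
meas [0.5735 0.1255 0.0545] minus cmd(mm) [ 0.5  1.8 -1.2] alpha -0.181 F [-2.4  4.   1.1] t 16.25 w 0.125 gf 58.93240213394165
10 -0.0005 0 0.0001 0 0.0024 0; 10 -0.001 0 0.0002 0 0.0049 0; 10 -0.0015 0 0.0004 0 0.0076 0; 10 -0.0019 0 0.0005 0 0.0104 0; 10 -0.0019 0 0.0005 0 0.0104 0
```

>>> jog_arm(motion="10 -0.0005 0 0.0001 0 0.0024 0; 10 -0.001 0 0.0002 0 0.0049 0; 10 -0.0015 0 0.0004 0 0.0076 0; 10 -0.0019 0 0.0005 0 0.0104 0; 10 -0.0019 0 0.0005 0 0.0104 0")

```text
time: 16.88
tool_pos: [0.5735, 0.126, 0.0545]
tool_rot: [0.058, 0.704, 0.705, -0.057]
contact_force: [-3.3, 8.7, 0.6]
gripper_width: 0.12
grasp_force: 59.0
```

Run:
```python
from h import *
err()
way=[(.1245,.0674),(.1242,.0674),(.1239,.0674),(.1236,.0674),(.1236,.0674)]
plan([bt(*w) for w in way],10)
```

```text
meas [0.5735 0.126  0.0545] minus cmd(mm) [ 0.5  3.2 -1.1] alpha -0.163 F [-3.3  8.7  0.6] t 16.88 w 0.12 gf 58.99041831493378
10 -0.0005 0 0.0001 0 0.0029 0; 10 -0.001 0 0.0002 0 0.0059 0; 10 -0.0015 0 0.0003 0 0.0092 0; 10 -0.002 0 0.0004 0 0.0126 0; 10 -0.002 0 0.0004 0 0.0126 0
```

The force rose to 8.7 N and the motion stopped, so the bar is snug under the lip against the post. I'll release and retract along the tab.

>>> jog_arm(motion="20 0 0 0 0 0 0; 30 0 0 0 0 0 0; 40 0 0 0 0 0 0; 45 0 0 0 0 0 0; 45 0 0 0 0 0 0")

```text
time: 17.5
tool_pos: [0.5736, 0.1235, 0.0543]
tool_rot: [0.059, 0.704, 0.705, -0.059]
contact_force: [0.0, 0.1, -1.1]
gripper_width: 0.449
grasp_force: 0.0
```

>>> jog_arm(motion="45 0 0 -0.04 0 0 0; 45 0 0 -0.08 0 0 0; 45 0 0 -0.14 0 0 0; 45 0 0 -0.2 0 0 0; 45 0 0 -0.2 0 0 0")

```text
time: 18.12
tool_pos: [0.5762, 0.1413, 0.1584]
tool_rot: [0.062, 0.704, 0.705, -0.055]
contact_force: [0.6, -0.3, 0.9]
gripper_width: 0.449
grasp_force: 0.0
```

Run:
```python
from h import *
b=bt(.1248,.0674); M=Rt(b[3]); p=np.array(b[:3])+M@[0,0,-.1]; save(p,M); err()
for c in ["scene","top"]:
  f,P=cloud(c)
  for n in ["bail_bar","tab_top","lever_tip","lip_top"]: print(c,n,[(np.round(d["at"],4).tolist(),round(d["p"],2)) for d in place_of(c,n)[:2]])
  if c=="scene": cv2.imwrite("pics/s6.png",cv2.resize(f["color"][110:240,240:360,::-1],None,fx=4.5,fy=4.5,interpolation=cv2.INTER_CUBIC))
```

```text
meas [0.5762 0.1413 0.1584] minus cmd(mm) [3.2 1.7 4.2] alpha -0.165 F [ 0.6 -0.3  0.9] t 18.12 w 0.449 gf 0.0
scene bail_bar [([0.5757, 0.1273, 0.0692], 0.79)]
scene tab_top [([0.5712, 0.1367, 0.1131], 0.6)]
scene lever_tip [([0.5721, -0.0029, 0.1335], 0.75)]
scene lip_top [([0.573, 0.1248, 0.0783], 0.65)]
top bail_bar [([0.5741, 0.1263, 0.0673], 0.5)]
top tab_top [([0.5752, 0.1326, 0.1082], 0.74)]
top lever_tip [([0.5743, -0.0063, 0.1404], 0.89)]
top lip_top [([0.5751, 0.12, 0.0783], 0.84)]
```

View pics/s6.png

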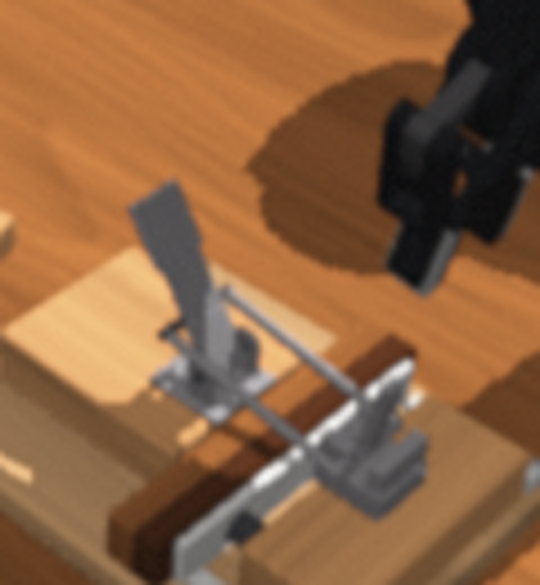

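Picture: the bail is hooked in the keeper at about (375,430), the lever leans back with its tip at (160,195), and the gripper is clear. Measured bar z is about 0.068, and the lever tilt is about 0.55 rad. Now I'll move the shut fingers to the lever's keeper-side face.

```bash
cat >> h.py <<'E'
def lev(th,r=.072,off=.034,hw=.011): return (.573,Y0-r*np.sin(th)+.0025*np.cos(th)+hw,.068+r*np.cos(th)+.0025*np.sin(th)-off,0.)
E
python3 - <<'E'
from h import *
p,M=load(); a=np.array([*p,kin(.1248-Y0,-.0006)[0]])
print(a, lev(.35),lev(.55),lev(1.36))
b=np.array([.573,.05,.158,0]); c=np.array([.573,.048,lev(.45)[2],0])
plan(lerp(a,b,3)+lerp(b,c,2),0)
plan(lerp(c,np.array(lev(.45))),0)
E
```

```text
[ 0.573       0.13960604  0.1541455  -0.16905453] (0.573, np.float64(0.030659789645325956), np.float64(0.10249207984364991), 0.0) (0.573, np.float64(0.017497830822141302), np.float64(0.09668848366061106), 0.0) (0.573, np.float64(-0.01688315471061421), np.float64(0.051509845450270486), 0.0)
0 -0.0593 0 0.0075 0 0.0376 0; 0 -0.1186 0 0.015 0 0.0751 0; 0 -0.178 0 0.0226 0 0.1127 0; 0 -0.1702 0 0.0801 0 0.1127 0; 0 -0.1624 0 0.1377 0 0.1127 0
0 -0.0096 0 0 0 0 0; 0 -0.0192 0 0 0 0 0; 0 -0.0288 0 0 0 0 0; 0 -0.0385 0 0 0 0 0; 0 -0.0481 0 0 0 0 0
```

>>> jog_arm(motion="0 -0.0593 0 0.0075 0 0.0376 0; 0 -0.1186 0 0.015 0 0.0751 0; 0 -0.178 0 0.0226 0 0.1127 0; 0 -0.1702 0 0.0801 0 0.1127 0; 0 -0.1624 0 0.1377 0 0.1127 0")

```text
time: 19.25
tool_pos: [0.574, 0.0479, 0.0983]
tool_rot: [-0.0, 0.707, 0.707, 0.001]
contact_force: [0.1, 0.7, -1.1]
gripper_width: 0.005
grasp_force: 0.0
```

>>> jog_arm(motion="0 -0.0096 0 0 0 0 0; 0 -0.0192 0 0 0 0 0; 0 -0.0288 0 0 0 0 0; 0 -0.0385 0 0 0 0 0; 0 -0.0481 0 0 0 0 0")

```text
time: 19.88
tool_pos: [0.5739, 0.0244, 0.0991]
tool_rot: [-0.0, 0.707, 0.707, 0.001]
contact_force: [0.3, -0.3, 0.8]
gripper_width: 0.004
grasp_force: 0.0
```

Run:
```python
from h import *
s=err()
f,P=cloud("scene"); c=f["color"]; cv2.imwrite("pics/s7.png",cv2.resize(c[110:240,240:360,::-1],None,fx=4.5,fy=4.5,interpolation=cv2.INTER_CUBIC))
m=(c.max(-1)<70)&(P[...,2]>.1)&(P[...,2]<.22)&(abs(P[...,0]-.575)<.05)&(P[...,1]>-.02)&(P[...,1]<.08)
L=(P[m]-s["tool_pos"])*1000
print(np.percentile(L[:,2],[0,.5,2,5]).round(1)); k=L[:,2]<50; print(L[k].min(0).round(),L[k].max(0).round())
for n in ["bail_bar","lever_tip"]: print(n,[(np.round(d["at"],4).tolist(),round(d["p"],2)) for d in place_of("scene",n)[:2]])
plan([lev(t) for t in (.48,.52,.55,.58,.62)],0)
```

```text
meas [0.5739 0.0244 0.0991] minus cmd(mm) [ 0.9  0.5 -0.8] alpha 0.002 F [ 0.3 -0.3  0.8] t 19.88 w 0.004 gf 0.0
[24.1 30.5 40.1 46.6]
[ -9. -29.  24.] [14. 11. 50.]
bail_bar [([0.5734, 0.1284, 0.0679], 0.77)]
lever_tip [([0.5706, -0.0007, 0.1379], 0.92), ([0.5705, 0.1338, 0.1155], 0.17)]
0 -0.0039 0 0.0018 0 0 0; 0 -0.0091 0 0.0044 0 0 0; 0 -0.0129 0 0.0065 0 0 0; 0 -0.0166 0 0.0087 0 0 0; 0 -0.0215 0 0.0118 0 0 0
```

View pics/s7.png

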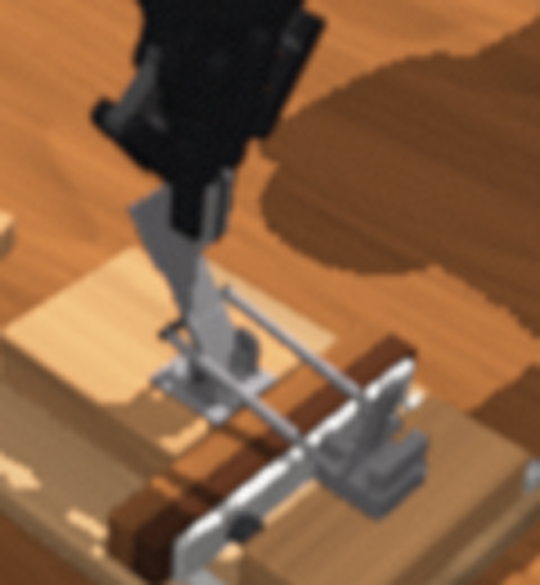

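Picture: the shut fingers (200,210) are just in front of the lever's face near its wide end, not yet touching. I'll press step by step.

>>> jog_arm(motion="0 -0.0039 0 0.0018 0 0 0; 0 -0.0091 0 0.0044 0 0 0; 0 -0.0129 0 0.0065 0 0 0; 0 -0.0166 0 0.0087 0 0 0; 0 -0.0215 0 0.0118 0 0 0")

```text
time: 20.65
tool_pos: [0.5736, 0.0142, 0.0926]
tool_rot: [-0.001, 0.707, 0.707, 0.001]
contact_force: [-0.2, 3.0, 2.6]
gripper_width: 0.004
grasp_force: 1.9
```

Run:
```python
from h import *
s=err()
plan([lev(t) for t in (.65,.68,.71,.74,.77)],0)
```

```text
meas [0.5736 0.0142 0.0926] minus cmd(mm) [ 0.6  1.  -1.4] alpha 0.003 F [-0.2  3.   2.6] t 20.65 w 0.004 gf 1.8742933217436075
0 -0.0035 0 0.0024 0 0 0; 0 -0.007 0 0.005 0 0 0; 0 -0.0104 0 0.0076 0 0 0; 0 -0.0138 0 0.0104 0 0 0; 0 -0.017 0 0.0132 0 0 0
```

Contact at about 4 N. I'll carry on.

>>> jog_arm(motion="0 -0.0035 0 0.0024 0 0 0; 0 -0.007 0 0.005 0 0 0; 0 -0.0104 0 0.0076 0 0 0; 0 -0.0138 0 0.0104 0 0 0; 0 -0.017 0 0.0132 0 0 0")

```text
time: 21.28
tool_pos: [0.5736, 0.0056, 0.0858]
tool_rot: [-0.001, 0.707, 0.707, 0.001]
contact_force: [-0.9, 5.2, 2.3]
gripper_width: -0.002
grasp_force: 2.7
```

Run:
```python
from h import *
s=err()
grab_frame("scene")
for n in ["bail_bar","lever_tip"]: print(n,[(np.round(d["at"],4).tolist(),round(d["p"],2)) for d in place_of("scene",n)[:2]])
plan([lev(t) for t in (.8,.83,.86,.9,.94)],0)
```

```text
meas [0.5736 0.0056 0.0858] minus cmd(mm) [ 0.6  0.9 -1.7] alpha 0.002 F [-0.9  5.2  2.3] t 21.27 w -0.002 gf 2.711053427774459
bail_bar [([0.5767, 0.1238, 0.0688], 0.81)]
lever_tip [([0.5712, -0.0177, 0.1288], 0.84), ([0.5746, 0.1198, 0.0783], 0.2)]
0 -0.0032 0 0.003 0 0 0; 0 -0.0062 0 0.006 0 0 0; 0 -0.0092 0 0.0091 0 0 0; 0 -0.013 0 0.0134 0 0 0; 0 -0.0167 0 0.0179 0 0 0
```

>>> jog_arm(motion="0 -0.0032 0 0.003 0 0 0; 0 -0.0062 0 0.006 0 0 0; 0 -0.0092 0 0.0091 0 0 0; 0 -0.013 0 0.0134 0 0 0; 0 -0.0167 0 0.0179 0 0 0")

```text
time: 22.05
tool_pos: [0.5735, -0.0027, 0.0768]
tool_rot: [-0.001, 0.707, 0.707, 0.001]
contact_force: [-1.5, 5.3, 2.8]
gripper_width: -0.005
grasp_force: 2.3
```

Run:
```python
from h import *
s=err()
plan([lev(t) for t in (.97,1.0,1.03,1.06,1.1)],0)
```

```text
meas [ 0.5735 -0.0027  0.0768] minus cmd(mm) [ 0.5  1.  -1.7] alpha 0.002 F [-1.5  5.3  2.8] t 22.05 w -0.005 gf 2.2523032408207655
0 -0.0026 0 0.0035 0 0 0; 0 -0.0051 0 0.007 0 0 0; 0 -0.0075 0 0.0106 0 0 0; 0 -0.0098 0 0.0142 0 0 0; 0 -0.0127 0 0.0192 0 0 0
```

>>> jog_arm(motion="0 -0.0026 0 0.0035 0 0 0; 0 -0.0051 0 0.007 0 0 0; 0 -0.0075 0 0.0106 0 0 0; 0 -0.0098 0 0.0142 0 0 0; 0 -0.0127 0 0.0192 0 0 0")

```text
time: 22.68
tool_pos: [0.5736, -0.0094, 0.0673]
tool_rot: [-0.0, 0.707, 0.707, 0.001]
contact_force: [-1.4, 3.8, 2.6]
gripper_width: 0.002
grasp_force: 1.6
```

Run:
```python
from h import *
s=err()
grab_frame("scene")
for n in ["bail_bar","lever_tip"]: print(n,[(np.round(d["at"],4).tolist(),round(d["p"],2)) for d in place_of("scene",n)[:2]])
plan([lev(t) for t in (1.13,1.16,1.19,1.22,1.25)],0)
```

```text
meas [ 0.5736 -0.0094  0.0673] minus cmd(mm) [ 0.6  0.6 -1.6] alpha 0.002 F [-1.4  3.8  2.6] t 22.68 w 0.002 gf 1.6182670276612043
bail_bar [([0.5775, 0.1226, 0.0686], 0.78)]
lever_tip [([0.5685, -0.0335, 0.104], 0.91), ([0.5707, 0.1265, 0.1131], 0.73)]
0 -0.0021 0 0.0038 0 0 0; 0 -0.004 0 0.0077 0 0 0; 0 -0.0058 0 0.0116 0 0 0; 0 -0.0075 0 0.0156 0 0 0; 0 -0.009 0 0.0196 0 0 0
```

>>> jog_arm(motion="0 -0.0021 0 0.0038 0 0 0; 0 -0.004 0 0.0077 0 0 0; 0 -0.0058 0 0.0116 0 0 0; 0 -0.0075 0 0.0156 0 0 0; 0 -0.009 0 0.0196 0 0 0")

```text
time: 23.45
tool_pos: [0.5736, -0.0139, 0.0574]
tool_rot: [-0.0, 0.707, 0.707, 0.001]
contact_force: [-0.7, 0.5, 1.6]
gripper_width: 0.001
grasp_force: 1.0
```

Run:
```python
from h import *
s=err()
plan([lev(t) for t in (1.28,1.31,1.34,1.37,1.40)],0)
```

```text
meas [ 0.5736 -0.0139  0.0574] minus cmd(mm) [ 0.6  0.6 -1.7] alpha 0.002 F [-0.7  0.5  1.6] t 23.45 w 0.001 gf 0.9721089480444789
0 -0.0015 0 0.0041 0 0 0; 0 -0.0028 0 0.0082 0 0 0; 0 -0.004 0 0.0124 0 0 0; 0 -0.0051 0 0.0166 0 0 0; 0 -0.006 0 0.0208 0 0 0
```

>>> jog_arm(motion="0 -0.0015 0 0.0041 0 0 0; 0 -0.0028 0 0.0082 0 0 0; 0 -0.004 0 0.0124 0 0 0; 0 -0.0051 0 0.0166 0 0 0; 0 -0.006 0 0.0208 0 0 0")

```text
time: 24.08
tool_pos: [0.5735, -0.0167, 0.0469]
tool_rot: [-0.001, 0.707, 0.707, 0.001]
contact_force: [-0.3, 1.3, -0.3]
gripper_width: 0.001
grasp_force: 0.3
```

Run:
```python
from h import *
s=err()
for c in ["scene","top"]:
  grab_frame(c)
  for n in ["bail_bar","lever_tip"]: print(n,[(np.round(d["at"],4).tolist(),round(d["p"],2)) for d in place_of(c,n)[:2]])
plan([lev(t) for t in (1.43,1.46,1.49,1.51,1.53)],0)
```

```text
meas [ 0.5735 -0.0167  0.0469] minus cmd(mm) [ 0.5  0.9 -1.8] alpha 0.002 F [-0.3  1.3 -0.3] t 24.07 w 0.001 gf 0.2723837335361168
bail_bar [([0.5783, 0.1232, 0.0701], 0.54)]
lever_tip []
bail_bar [([0.5724, 0.1198, 0.0689], 0.6), ([0.5744, 0.114, 0.0812], 0.54)]
lever_tip []
0 -0.0008 0 0.0042 0 0 0; 0 -0.0015 0 0.0085 0 0 0; 0 -0.0021 0 0.0128 0 0 0; 0 -0.0024 0 0.0156 0 0 0; 0 -0.0026 0 0.0185 0 0 0
```

>>> jog_arm(motion="0 -0.0008 0 0.0042 0 0 0; 0 -0.0015 0 0.0085 0 0 0; 0 -0.0018 0 0.0105 0 0 0; 0 -0.002 0 0.0125 0 0 0; 0 -0.002 0 0.0125 0 0 0")

```text
time: 25.0
tool_pos: [0.5735, -0.0176, 0.0408]
tool_rot: [-0.001, 0.707, 0.707, 0.001]
contact_force: [0.6, 0.4, 0.5]
gripper_width: -0.003
grasp_force: 0.0
```

There's no contact force now, so the lever has snapped over. I'll retract and check.

>>> jog_arm(motion="0 0 0 -0.06 0 0 0; 0 0 0 -0.12 0 0 0; 0 0 0 -0.2 0 0 0; 0 0 0 -0.3 0 0 0; 0 0 0 -0.3 0 0 0")

```text
time: 25.62
tool_pos: [0.5768, -0.0184, 0.1971]
tool_rot: [0.004, 0.707, 0.707, 0.004]
contact_force: [0.4, 0.4, -0.1]
gripper_width: 0.002
grasp_force: 0.0
```

Run:
```python
from h import *
s=err()
for c in ["scene","top"]:
  f,P=cloud(c)
  for n in ["bail_bar","lever_tip","lip_top"]: print(c,n,[(np.round(d["at"],4).tolist(),round(d["p"],2)) for d in place_of(c,n)[:2]])
  if c=="scene":
    cv2.imwrite("pics/s8.png",cv2.resize(f["color"][110:240,240:360,::-1],None,fx=4.5,fy=4.5,interpolation=cv2.INTER_CUBIC))
    m=(abs(P[...,0]-.573)<.01)&(P[...,2]>.055)&(P[...,2]<.12)
    for y in range(-55,0,8):
      k=m&(P[...,1]>=y/1e3)&(P[...,1]<(y+8)/1e3); print(y,np.median(P[k][:,2]).round(4) if k.any() else None)
```

```text
meas [ 0.5768 -0.0184  0.1971] minus cmd(mm) [  3.8   0.4 157.7] alpha 0.0 F [ 0.4  0.4 -0.1] t 25.62 w 0.002 gf 0.0
scene bail_bar [([0.5767, 0.1234, 0.0692], 0.86)]
scene lever_tip [([0.5704, -0.0396, 0.0657], 0.56), ([0.767, 0.1491, 0.0017], 0.36)]
scene lip_top [([0.573, 0.1195, 0.0771], 0.6), ([0.7399, 0.0118, 0.0007], 0.47)]
-55 None
-47 0.0712
-39 0.0714
-31 0.0711
-23 0.0713
-15 0.0715
-7 0.0714
top bail_bar [([0.5733, 0.1204, 0.0717], 0.58)]
top lever_tip []
top lip_top [([0.5726, 0.1157, 0.0821], 0.94)]
```

View pics/s8.png

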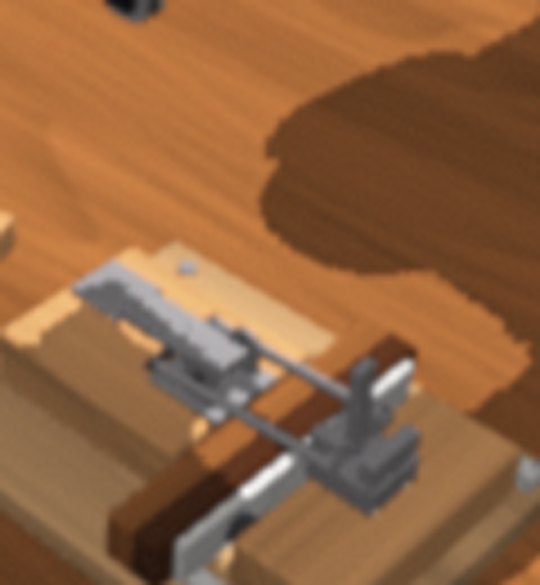

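The lever lies flat: its top surface measures 71.3 mm all along, and it runs from (90,275) to (240,360) in the picture. The bail is hooked in the keeper, the jaw is drawn in about 4 mm, and the gripper is clear.

```bash
python3 -c "
from plant import *
print(job_done())"
```

```text
the job is handed in; nothing more can be done
None
```

I handed the job in at about 26 s of the 72 s limit; it gave no verdict back. In the last pictures the lever lies flat, the bail is hooked under the lip, the jaw is drawn in by about 4 mm, and the gripper is clear of the latch.

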